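# Gather the spacers at the tray's spout, ready to pour

## Task

Press the gate of the parts tray's spout fully shut while the tray stands on the bench. Then pick the tray up clear of the bench, tilt it until all four brass spacers have slid together into the corner beside the spout, and finish still holding it there in the air, tilted and still, ready to pour: the job ends with the tray in the gripper, not put down. Spill no spacer and leave the other things on the bench where they are.

Things in the scene. Friction and masses are not known exactly. Their poses are not given: they have to be found in the camera images.
- tray: loose grey plastic parts tray with an arch handle, 0.2 to 0.45 kg. Origin: middle of its underside; z up, x along its length to the spout end, y across. Inside 150 (x) x 110 (y) mm, walls and floor 4 mm, rim 36 mm high; the floor plate runs on 16 mm past the spout end wall as a lip. The spout is a 38 mm gap in the +x end wall, floor to rim, 7 to 45 mm to the +y side of the middle line
- tray_handle (a point): middle of the tray's handle: a straight black bar along y over the middle of the tray, 14 mm thick (x), 22 mm tall, 118 mm free between two uprights at the side walls; underside 74, this point 85, top 96 mm above the tray's underside. Pinch it across its thickness; the tray's balance point lies about below. Axes as the tray's
- spout_corner (a point): inner corner of the tray floor beside the spout, where the +x end wall and the +y side wall meet, on the floor's upper face: 75 mm in x, 55 mm in y, 4 mm in z from the tray's origin. Axes as the tray's
- gate (a joint): height (m) by which the spout's gate is open: 0 shut, 0.026 fully up; it starts partly or nearly fully up. An aluminium plate sliding along the tray's z in guides outside the end wall; it stays where left (friction about 1.5 N). Press it straight down to shut it: 3 to 8 N is plenty. While it is up the spacers can slip out under it
- gate_top (a point): middle of the flat top of the gate's cap, 14 mm (x) x 38 mm (y), facing up; 83 mm in x and 26 mm in y from the tray's origin; 52 mm above the tray's underside when shut, higher by the joint value when open. Axes as the tray's
- spacer0: one of four alike round brass spacers, 16 mm across, 10 mm tall, 15 g, standing loose in the tray; origin: middle of the underside. They slide easily on the tray's floor and walls: they start at about 6 to 10 degrees of tilt and go right down into a corner at about 25 to 35 degrees, tilted equally towards both of its walls
- spacer1: one of four alike round brass spacers, 16 mm across, 10 mm tall, 15 g, standing loose in the tray; origin: middle of the underside. They slide easily on the tray's floor and walls: they start at about 6 to 10 degrees of tilt and go right down into a corner at about 25 to 35 degrees, tilted equally towards both of its walls
- spacer2: one of four alike round brass spacers, 16 mm across, 10 mm tall, 15 g, standing loose in the tray; origin: middle of the underside. They slide easily on the tray's floor and walls: they start at about 6 to 10 degrees of tilt and go right down into a corner at about 25 to 35 degrees, tilted equally towards both of its walls
- spacer3: one of four alike round brass spacers, 16 mm across, 10 mm tall, 15 g, standing loose in the tray; origin: middle of the underside. They slide easily on the tray's floor and walls: they start at about 6 to 10 degrees of tilt and go right down into a corner at about 25 to 35 degrees, tilted equally towards both of its walls
- cup: bystander, loose: small white plastic cup, 52 mm across, 50 mm tall, open at the top; origin centre of its foot
- pliers: bystander, loose: pliers lying flat, about 140 mm long, 14 mm thick, black grips to its -x, jaws to its +x; origin at the pivot, underside
- screwdriver: bystander, loose: screwdriver lying flat along its x; origin at the underside
- solder_spool: bystander, loose: metal spool standing on end, 60 mm across, 42 mm tall; origin centre of its foot
- multimeter: bystander, loose: handheld multimeter lying on its back, 150 x 75 x 32 mm; origin centre of its underside
- small_bin: bystander, loose: empty white open bin 110 x 80 x 50 mm; origin centre of its underside
- flux_jar: bystander, loose: amber glass jar with black cap, 40 mm across, 50 mm tall; origin centre of its foot
Things that resemble listed ones, but are neither listed nor needed, are in the scene too. Several things look just like the tray: the one meant starts farthest to the robot's left.

How it is judged (in metres and radians):
On the way, in this order (a step that is already met when the one before it is completed fails the run):
1. the gate is pressed shut while the tray stands on the bench (value of joint gate below 0.003 m and height (world z) of tray below 0.01 m and angle between tray's own z axis and vertical below 0.1 rad), for 0.2 s.
2. the tray is lifted by the gripper, clear of the bench (height (world z) of each of spout_corner, tray above 0.02 m and contact force between tray and the fingers above 1 N), for 0.2 s.
At the end, for the whole second after the job is handed in: Gate shut within 3 mm; tray held by the fingers, still, its spout corner over 20 mm and its origin over 30 mm above the bench, tilted 0.2 to 1.1 rad; all four spacers at rest in the tray, within 65 mm of the spout corner along each of its two walls (value of joint gate below 0.003 m and height (world z) of spout_corner above 0.02 m and height (world z) of tray above 0.03 m and angle between tray's own z axis and vertical between 0.2 and 1.1 rad and contact force between tray and the fingers above 1 N and linear speed of each of tray, spacer0, spacer1, spacer2, spacer3 below 0.03 m/s and x of spacer0 in the frame of spout_corner between -0.065 and 0.004 m and y of spacer0 in the frame of spout_corner between -0.065 and 0.004 m and z of spacer0 in the frame of spout_corner between -0.005 and 0.032 m and x of spacer1 in the frame of spout_corner between -0.065 and 0.004 m and y of spacer1 in the frame of spout_corner between -0.065 and 0.004 m and z of spacer1 in the frame of spout_corner between -0.005 and 0.032 m and x of spacer2 in the frame of spout_corner between -0.065 and 0.004 m and y of spacer2 in the frame of spout_corner between -0.065 and 0.004 m and z of spacer2 in the frame of spout_corner between -0.005 and 0.032 m and x of spacer3 in the frame of spout_corner between -0.065 and 0.004 m and y of spacer3 in the frame of spout_corner between -0.065 and 0.004 m and z of spacer3 in the frame of spout_corner between -0.005 and 0.032 m); the arm keeps its last pose, push and grip.
It fails at once if a spacer falls out of the tray (distance between any of spacer0, spacer1, spacer2, spacer3 and tray above 0.13 m).
It fails at once if a bystander is moved by more than 30 mm (distance of any of cup, pliers, screwdriver, solder_spool, multimeter, small_bin, flux_jar from where it was at the start of the episode above 0.03 m).
It also fails if it takes over 48 s, if anything falls off the work surface, if the arm or the gripper's body presses on something with over 40 N, if the wrist force passes 120 N, or if a joint passes its speed limit or range.

## Robot

A 7-joint arm with a two-finger parallel gripper is mounted at the origin on the work surface. World frame = base frame: x ahead of the robot, y to its left, z up, the work surface at z = 0. Lengths are in m, angles in degrees, forces in N, time in s.
With the tool pointing down it reaches from about 0.425 to 0.875 m from the base axis. Payload 4.7 kg.
Tool frame: the origin (TCP) lies between the finger pads; the fingertips stand 22 mm ahead of it and the grasp point (between the pads) lies 3 mm ahead of it; z points along the fingers, y is the line along which they close (so a half turn about z gives the same grasp; the last joint's range is limited). The gripper opens to 87 mm and grips with 3 to 60 N. Pads are 19 mm wide; open, the fingers measure 117 mm over their backs; the gripper's body (75 mm by 190 mm) begins 51 mm behind the grasp point.
Start: joints at [67.844, 18.392, -4.016, 83.108, 1.295, 78.541, -3.26], TCP at [0.254, -0.599, 0.218] pointing down, gripper open.
Joint ranges: [-163.93, 163.93], [-17.29, 119.83], [-79.2, 71.16], [3.27, 140.29], [-89.18, 269.18], [5.43, 117.66], [-154.24, 154.24]. Speed limits (degrees/s): [147.25, 147.25, 180, 180, 180, 180, 180].

## Interface

Orientations are given as [roll, pitch, yaw] about the fixed x, y, z axes, in that order (R = Rz(yaw) Ry(pitch) Rx(roll)).
In Python, from cell import env gives the robot as it stands.
- The arm moves only by the tool drive_tool, never from a script. Its argument "moves" is a list of rows, each a list of 3 entries, a list of its own where there are three numbers: the shift along the tool's x, y, z in mm, then the turn, a rotation vector about the tool's x, y, z in rad, then the closure, from 0 (fully open) to 1 (shut). In form: [[[x, y, z], [wx, wy, wz], jaw], ...]. A call has 1 to 12 rows; each row shifts and turns the commanded pose from where the row before left it, along the tool's axes as they then stand; what a row does not reach is not made up. A row lasts 1/12 s, in which the tool goes at most 41.7 mm and 7.16 degrees, less where a joint would pass 70% of its speed; a pose out of reach is approached as far as the arm can. A call with a gripper value outside its range is refused whole. The fingers move at their own pace and stop on an object; "newtons" is the grip in N (left out, the last holds). Time passes only in rows, so rows that do not move let the fingers close. It gives the time, the measured TCP pose, the force, the opening and the grip force at its end, in the units of the state.
- env.get_obs(): the state, without advancing time (a new reading comes with each control period).
- env.read_camera(name): name is "scene" or "top" or "wrist"; returns (picture, depth): 480x640x3 uint8, blue, green, red; 480x640 float32, m along the optical axis (not along the pixel's ray), 0 where there is no reading.
- env.get_calibration(name): a dict with "fx", "fy", "cx", "cy" (pixels), "T" (4x4, takes a point from camera to world coordinates). Camera axes: x right, y down, z forward; pixel columns grow to the right and rows downward; lengths in m; the calibration is good to about 2 mm. A picture is of the moment at which its call begins: read the wrist's pose just before it. get_calibration takes no time and is no camera call; for the wrist camera it gives the pose at the moment of the call.
- env.sign_off(): hands the job in; it is judged then, once.
The state is a dict: "time_s": time; "qpos": joint angles; "joint_velocities": joint speeds; "effort": joint torques, N m; "tool_pos": TCP position; "tool_rot": TCP orientation; "force": force on the tool from outside, world axes, zero at the start; "wrist_torque": the same for the moment, N m; "grip_width": finger opening in m; "grasp_force": force on a finger pad.
Only numpy, scipy, OpenCV 4.12 (cv2) and the standard library are available. Lean on these libraries where they do the work, as an engineer would, in place of code of your own. Each camera call takes 0.05 s, during which the arm holds its last target. There are 200 camera calls.

## Working session

There is one attempt and no reset: what is moved stays moved. The work goes in short steps, Python scripts to look and compute and a tool call to move; the robot and the scene stay as the last step left them, time stands still between calls to the robot, and variables do not carry over. Pictures are saved under pics/ and viewed, at most 10 in all, crops included, and the job is handed in when it is done.

Besides the shell and the picture viewer there is one more tool, called by a JSON object that holds its "op" and its "data", one argument or row to a line. drive_tool: Moves the arm, as the interface text tells. Its arguments: {"type":"object","properties":{"moves":{"type":"array"},"newtons":{"type":"number"}},"required":["moves"]}

```bash
mkdir -p pics; ls; python3 - <<'E'
from cell import env
import cv2,numpy as np
o=env.get_obs();print({k:np.round(v,3).tolist() for k,v in o.items()})
for n in("scene","top"):
    p,d=env.read_camera(n);c=env.get_calibration(n);cv2.imwrite(f"pics/{n}0.png",p);np.save(f"{n}0.npy",d)
    print(n,c["fx"],c["fy"],c["cx"],c["cy"],np.round(c["T"],4).tolist())
E
```

```text
pics
{'time_s': 0.0, 'qpos': [67.845, 18.44, -4.017, 83.178, 1.295, 78.54, -3.259], 'joint_velocities': [0.064, -0.032, 0.032, -0.064, 0.032, 0.007, 0.078], 'effort': [-0.001, -49.129, -0.405, -31.253, -0.064, 0.044, 0.0], 'tool_pos': [0.253, -0.598, 0.217], 'tool_rot': [-179.888, 0.005, 22.967], 'force': [-0.001, 0.815, -1.396], 'wrist_torque': [-0.013, -0.029, 0.017], 'grasp_force': 0.0, 'grip_width': 0.087}
scene 433.96463490278455 433.96463490278455 324.05174367911195 241.07281129769305 [[-0.8797, 0.3161, -0.3552, 0.9018], [0.4755, 0.5834, -0.6584, 0.5746], [-0.0009, -0.7481, -0.6636, 0.6891], [0.0, 0.0, 0.0, 1.0]]
top 480.75891167875096 480.75891167875096 314.63890173412807 237.2265364018815 [[0.0055, -0.9972, 0.0752, 0.4924], [-1.0, -0.0052, 0.0042, 0.005], [-0.0038, -0.0753, -0.9972, 1.2318], [0.0, 0.0, 0.0, 1.0]]
```

View pics/top0.png

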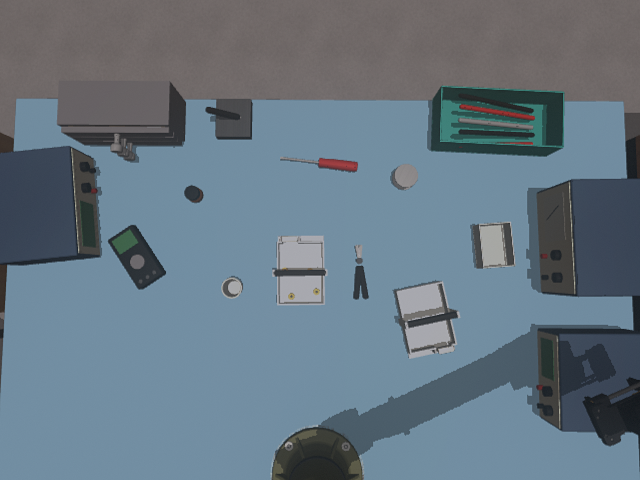

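View pics/scene0.png

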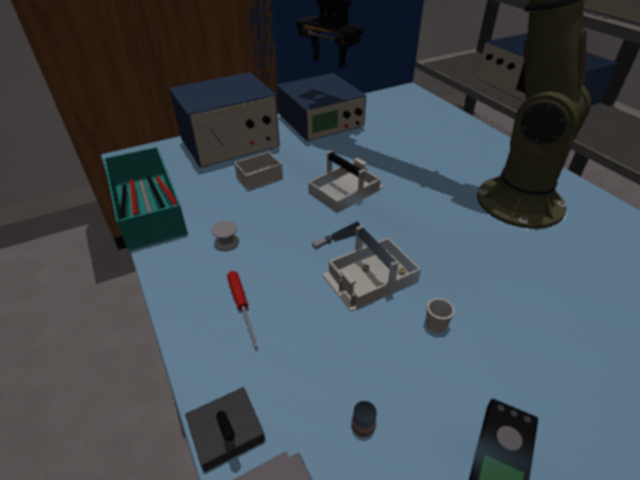

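The top view shows the wanted tray (farthest to the left) around (301,270). Its handle bar is at row 271, its spout and gate at the far end around (290,239), and two spacers are visible. Next I'll measure it with depth.

```bash
cat > h.py <<'E'
from cell import env
import cv2,numpy as np
from scipy.spatial.transform import Rotation as R
def cloud(d,c):
    v,u=np.mgrid[:480,:640]
    P=np.stack([(u-c["cx"])/c["fx"]*d,(v-c["cy"])/c["fy"]*d,d],-1)
    return P@c["T"][:3,:3].T+c["T"][:3,3]
def rect(P,m):
    (cx,cy),s,a=cv2.minAreaRect(P[m][:,:2].astype(np.float32)*1000);return np.round([cx,cy,*s,a],1),m.sum(),np.round(np.median(P[m][:,2])*1000,1)
E
python3 - <<'E'
from h import *
for n in("top","scene"):
    p=cv2.imread(f"pics/{n}0.png");d=np.load(f"{n}0.npy");P=cloud(d,env.get_calibration(n))
    roi=(abs(P[...,0]-.42)<.13)&(abs(P[...,1]-.03)<.085)&(d>0)
    z=P[...,2]
    m=roi&(z>.085)&(z<.11);print(n,"bar",rect(P,m))
    g=p.max(2)
    mb=m&(g<70);print("black",rect(P,mb))
    mr=roi&(z>.028)&(z<.042);print("rim",rect(P,mr))
    x=roi&(P[...,0]>.45)&(z>.05)&(z<.1)
    print("cap",rect(P,x),np.percentile(z[x]*1000,[5,50,95]))
    mm=roi&(z>.015);print("tray",rect(P,mm))
p=cv2.imread("pics/top0.png");q=cv2.imread("pics/scene0.png")
a=cv2.resize(p[225:315,260:370],None,fx=5,fy=5,interpolation=2);b=cv2.resize(q[215:315,310:430],None,fx=4,fy=4.5,interpolation=2)[:450]
cv2.imwrite("pics/c.png",cv2.resize(np.hstack([a,cv2.resize(b,(540,450))]),(800,338)))
E
```

```text
top bar (array([494.5,  46.4,  14.2, 127.8,   1.4]), np.int64(331), np.float64(95.4))
black (array([4.945e+02, 4.510e+01, 1.180e+01, 1.156e+02, 3.000e-01]), np.int64(245), np.float64(95.4))
rim (array([481.6,  44.7, 133.9, 117. ,   0.6]), np.int64(246), np.float64(35.6))
cap (array([494.4,  46.4,  14.4, 127.8,   1.3]), np.int64(326), np.float64(95.2)) [91.52498086 95.22716291 98.8312473 ]
tray (array([481.5,  46.2, 133.9, 127.7,   0.6]), np.int64(641), np.float64(91.2))
scene bar (array([493.1,  44.9,  17.1, 131. ,   0.5]), np.int64(414), np.float64(93.0))
black (array([494.3,  46.3,  14.5, 128.2,   0.7]), np.int64(325), np.float64(93.0))
rim (array([481.4,  44.1, 133.6, 136.8,  89.9]), np.int64(474), np.float64(32.9))
cap (array([493.6,  43.3,  18.4, 134.9,   0.7]), np.int64(692), np.float64(88.9)) [58.19097056 88.88046308 94.7965824 ]
tray (array([481.5,  43.5, 136.9, 135.2,   0. ]), np.int64(1712), np.float64(34.3))
```

View pics/c.png

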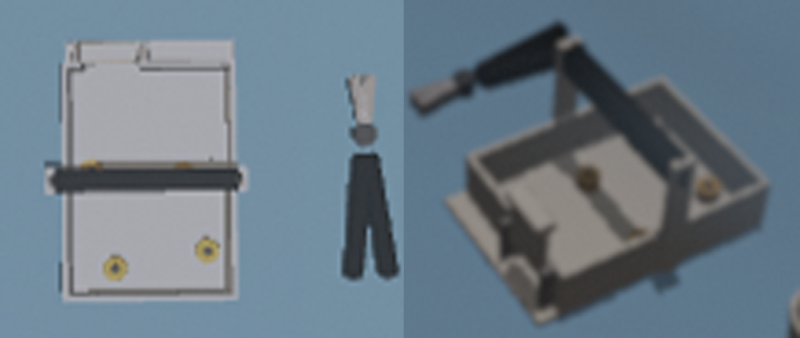

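The crop shows the tray nearly square to the world, with its spout end pointing away and the gate cap at far left, up. Two spacers are behind the bar and two are partly hidden under it. I'll redo the measurement with a wider region.

```bash
python3 - <<'E'
from h import *
for n in("top","scene"):
    p=cv2.imread(f"pics/{n}0.png");d=np.load(f"{n}0.npy");P=cloud(d,env.get_calibration(n))
    z=P[...,2]
    roi=(abs(P[...,0]-.5)<.13)&(abs(P[...,1]-.045)<.08)&(d>0)
    mr=roi&(z>.025)&(z<.045);print(n,"rim",rect(P,mr))
    x=roi&(P[...,0]>.55)&(z>.048)&(z<.1)
    print("cap",rect(P,x),np.percentile(z[x]*1000,[5,50,95]),np.median(P[x],0))
    for xx,yy,zz in P[x][:]: 
        if n=="top": print(int(xx*1000),int(yy*1000),int(zz*1000),end="; ")
    # bar direction fit
    m=roi&(z>.085)&(z<.11)&(abs(P[...,0]-.494)<.02);f=np.polyfit(P[m][:,1],P[m][:,0],1);print("bar slope deg",np.degrees(np.arctan(-f[0])))
E
```

```text
top rim (array([498.4,  45.8, 166.1, 118.1,   1.8]), np.int64(358), np.float64(35.4))
cap (array([576.7,  73.4,  36.8,  12.9,  89.9]), np.int64(93), np.float64(68.6)) [64.73244025 68.5672686  72.35424263] [0.57584594 0.07220643 0.06856727]
582 89 68; 583 87 64; 582 84 67; 582 81 67; 583 79 63; 582 76 70; 583 74 65; 582 72 71; 582 69 71; 582 67 71; 582 64 68; 582 62 67; 582 60 69; 583 57 65; 582 55 71; 580 89 68; 580 86 71; 580 84 68; 580 81 69; 580 79 68; 580 76 70; 580 74 67; 580 72 70; 580 69 69; 580 67 68; 580 64 68; 580 62 70; 580 59 71; 580 57 73; 580 55 68; 578 91 65; 577 89 70; 577 86 66; 578 84 66; 578 82 66; 577 79 70; 577 76 69; 577 74 69; 577 72 70; 577 69 72; 577 67 69; 577 64 71; 578 62 67; 578 60 64; 577 57 71; 578 55 68; 575 91 68; 575 88 71; 575 86 67; 575 84 67; 575 81 67; 575 79 67; 575 77 66; 575 74 69; 575 72 67; 575 69 64; 575 67 67; 575 65 64; 575 62 67; 575 60 67; 575 57 68; 575 54 72; 573 91 66; 572 88 71; 572 86 69; 572 83 72; 572 81 72; 573 79 66; 573 76 68; 572 74 69; 573 72 65; 573 69 67; 573 67 69; 573 64 67; 573 62 68; 573 60 66; 573 57 68; 573 55 67; 570 89 66; 570 86 71; 570 84 69; 570 81 68; 570 79 68; 570 76 67; 570 74 65; 570 72 70; 570 69 74; 570 67 71; 570 64 68; 570 62 66; 570 60 64; 570 57 65; 570 55 65; bar slope deg 0.6139874217202268
scene rim (array([498.1,  44.2, 169.6, 133.8,   0.8]), np.int64(885), np.float64(32.3))
cap (array([576.3,  71.4,  15.6,  39.8,   3.9]), np.int64(150), np.float64(66.0)) [49.83528666 65.96001175 68.65057536] [0.57717972 0.07612854 0.06596001]
bar slope deg 1.2008533858092765
```

{"op": "drive_tool", "data": {
  "moves": [
    [[28, -25, 0], [0, 0, -0.0585], 0],
    [[29, -23, 0], [0, 0, -0.0585], 0.5],
    [[31, -21, 0], [0, 0, -0.0585], 1],
    [[32, -19, 0], [0, 0, -0.0585], 1],
    [[33, -17, 0], [0, 0, -0.0585], 1],
    [[34, -15, 0], [0, 0, -0.0585], 1],
    [[35, -13, 0], [0, 0, -0.0585], 1],
    [[36, -11, 0], [0, 0, -0.0585], 1],
    [[36, -9, 0], [0, 0, -0.0585], 1],
    [[37, -7, 0], [0, 0, -0.0585], 1]
  ],
  "newtons": 20
}}

```text
time_s: 0.93
tool_pos: [0.4182, -0.2617, 0.2179]
tool_rot: [-180.0, 0.0, 56.6]
force: [0.8, -0.4, -0.5]
grip_width: 0.0349
grasp_force: 0.0
```

{"op": "drive_tool", "data": {
  "moves": [
    [[37, -5, 0], [0, 0, -0.0585], 1],
    [[37, -3, 0], [0, 0, -0.0585], 1],
    [[37, -1, 0], [0, 0, -0.0585], 1],
    [[37, 2, 0], [0, 0, -0.0585], 1],
    [[37, 4, 0], [0, 0, -0.0585], 1],
    [[37, 6, 0], [0, 0, -0.0585], 1],
    [[36, 8, 0], [0, 0, -0.0585], 1],
    [[36, 10, 0], [0, 0, -0.0585], 1],
    [[35, 12, 0], [0, 0, -0.0585], 1],
    [[34, 14, 0], [0, 0, -0.0585], 1],
    [[0, 0, 0], [0, 0, 0], 1],
    [[0, 0, 0], [0, 0, 0], 1]
  ]
}}

```text
time_s: 1.93
tool_pos: [0.5794, 0.0737, 0.2174]
tool_rot: [-179.9, -0.1, 90.3]
force: [-0.0, -0.1, -0.1]
grip_width: 0.0002
grasp_force: 0.0
```

```bash
python3 - <<'E'
from h import *
o=env.get_obs();print({k:np.round(v,4).tolist() for k,v in o.items()})
c=env.get_calibration("wrist");p,d=env.read_camera("wrist");cv2.imwrite("pics/w1.png",p);np.save("w1.npy",d)
P=cloud(d,c);z=P[...,2]
roi=(d>0)&(abs(P[...,0]-.577)<.02)&(abs(P[...,1]-.0725)<.03)&(z>.055)&(z<.09)
if roi.sum()>20:print("cap",rect(P,roi))
roi=(d>0)&(abs(P[...,0]-.494)<.02)&(abs(P[...,1]-.045)<.09)&(z>.085)&(z<.11)
if roi.sum()>20:
    print("bar",rect(P,roi));f=np.polyfit(P[roi][:,1],P[roi][:,0],1);print(np.degrees(np.arctan(-f[0])))
E
```

```text
{'time_s': 1.9333, 'qpos': [25.3472, 14.3712, -41.2521, 91.6996, 9.5364, 77.6263, -16.792], 'joint_velocities': [2.448, -1.4532, 2.9238, 1.2008, 1.0382, 0.545, 0.1261], 'effort': [-1.7659, -37.4258, -6.5238, -31.1858, -0.333, -0.1394, -0.031], 'tool_pos': [0.5794, 0.0737, 0.2174], 'tool_rot': [-179.9145, -0.0876, 90.2835], 'force': [-0.0213, -0.0922, -0.147], 'wrist_torque': [-0.0788, -0.1036, -0.0375], 'grasp_force': 0.0, 'grip_width': 0.0002}
cap (array([5.763e+02, 7.110e+01, 1.360e+01, 3.800e+01, 5.000e-01]), np.int64(838), np.float64(69.2))
bar (array([493.9,  61.3,  16.6,  94.1,   1.3]), np.int64(2652), np.float64(95.8))
1.3086091412731178
```

View pics/w1.png

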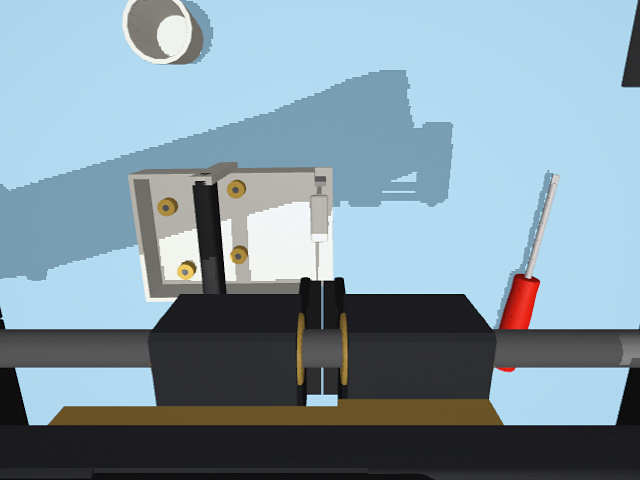

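The wrist view shows all four spacers, at (167,207), (186,271), (236,189) and (239,254). The gate cap is at (319,217), about 17 mm open. I'll align over it and come down.

{"op": "drive_tool", "data": {
  "moves": [
    [[-2, -3, 30], [0, 0, -0.015], 1],
    [[0, 0, 30], [0, 0, 0], 1],
    [[0, 0, 30], [0, 0, 0], 1],
    [[0, 0, 20], [0, 0, 0], 1],
    [[0, 0, 8], [0, 0, 0], 1],
    [[0, 0, 0], [0, 0, 0], 1],
    [[0, 0, 0], [0, 0, 0], 1]
  ]
}}

```text
time_s: 2.57
tool_pos: [0.5771, 0.0675, 0.1008]
tool_rot: [180.0, 0.0, 90.8]
force: [-0.1, -0.6, 0.9]
grip_width: 0.0005
grasp_force: 0.0
```

{"op": "drive_tool", "data": {
  "moves": [
    [[0, 0, 3], [0, 0, 0], 1],
    [[0, 0, 3], [0, 0, 0], 1],
    [[0, 0, 3], [0, 0, 0], 1],
    [[0, 0, 3], [0, 0, 0], 1],
    [[0, 0, 3], [0, 0, 0], 1],
    [[0, 0, 0], [0, 0, 0], 1],
    [[0, 0, 0], [0, 0, 0], 1]
  ]
}}

```text
time_s: 3.15
tool_pos: [0.5766, 0.0687, 0.0849]
tool_rot: [-180.0, 0.0, 90.9]
force: [-0.2, 0.4, -0.1]
grip_width: 0.0001
grasp_force: 0.0
```

{"op": "drive_tool", "data": {
  "moves": [
    [[2, 0, 3], [0, 0, 0], 1],
    [[0, 0, 3], [0, 0, 0], 1],
    [[0, 0, 2], [0, 0, 0], 1],
    [[0, 0, 0], [0, 0, 0], 1],
    [[0, 0, 0], [0, 0, 0], 1]
  ]
}}

```text
time_s: 3.57
tool_pos: [0.5765, 0.0706, 0.0769]
tool_rot: [-180.0, 0.0, 90.9]
force: [0.0, -0.1, 0.1]
grip_width: 0.0002
grasp_force: 0.0
```

{"op": "drive_tool", "data": {
  "moves": [
    [[0, 0, 2], [0, 0, 0], 1],
    [[0, 0, 1], [0, 0, 0], 1],
    [[0, 0, 0], [0, 0, 0], 1],
    [[0, 0, 0], [0, 0, 0], 1]
  ]
}}

```text
time_s: 3.9
tool_pos: [0.5767, 0.0707, 0.0741]
tool_rot: [-180.0, 0.0, 90.9]
force: [0.5, -1.1, -0.4]
grip_width: 0.0007
grasp_force: 0.0
```

{"op": "drive_tool", "data": {
  "moves": [
    [[0, 0, 1], [0, 0, 0], 1],
    [[0, 0, 1], [0, 0, 0], 1],
    [[0, 0, 0], [0, 0, 0], 1],
    [[0, 0, 0], [0, 0, 0], 1]
  ]
}}

```text
time_s: 4.23
tool_pos: [0.5766, 0.0707, 0.0721]
tool_rot: [-180.0, 0.0, 90.9]
force: [0.9, 0.9, 0.3]
grip_width: 0.0006
grasp_force: 0.0
```

```bash
python3 - <<'E'
from h import *
c=env.get_calibration("wrist");p,d=env.read_camera("wrist");cv2.imwrite("pics/w2.png",p)
P=cloud(d,c);z=P[...,2]
s,ds=env.read_camera("scene");Q=cloud(ds,env.get_calibration("scene"))
for n,P in(("w",P),("s",Q)):
    z=P[...,2]
    for lo,hi in((.052,.06),(.06,.07),(.07,.08),(.045,.057)):
        m=(abs(P[...,0]-.577)<.012)&(abs(P[...,1]-.0725)<.025)&(z>lo)&(z<hi)
        if m.sum()>3:print(n,lo,rect(P,m))
a=p[180:420,170:490];b=cv2.resize(s[200:320,300:440],(480,411))
cv2.imwrite("pics/c2.png",np.hstack([a,cv2.resize(b,(320,240))]))
print(env.get_obs()["force"])
E
```

```text
w 0.052 (array([576.3,  89.9,   3.8,   0.6,   1.8]), np.int64(44), np.float64(55.9))
w 0.06 (array([576.6,  71.9,  13.4,  36.9,   0.8]), np.int64(949), np.float64(69.0))
w 0.07 (array([573.7,  74.1,  32.1,  16.9,  70.8]), np.int64(254), np.float64(76.6))
w 0.045 (array([576.3,  89.8,   0.9,   3.9,  89.4]), np.int64(66), np.float64(51.1))
s 0.052 (array([575.5,  89.8,   2. ,   4.4,  74.4]), np.int64(8), np.float64(56.3))
s 0.06 (array([575.7,  72.3,  14.2,  38.4,   0.9]), np.int64(82), np.float64(65.8))
s 0.07 (array([580.2,  75.7,  13.5,  27.4,  42.7]), np.int64(31), np.float64(78.1))
s 0.045 (array([577.7,  72.9,   4.6,  36.1,   6.7]), np.int64(34), np.float64(48.6))
[-0.09389185  0.32185125  0.87901942]
```

View pics/c2.png

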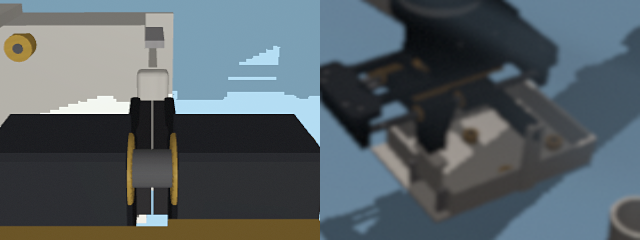

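```bash
python3 - <<'E'
from h import *
c=env.get_calibration("wrist");p,d=env.read_camera("wrist")
P=cloud(d,c);z=P[...,2]
v0,u0=180,170
for v in range(238,330,6):
    print(v,[tuple((P[v,u]*1000).astype(int)) for u in(306,314,322,330,338)])
o=env.get_obs();print(o["tool_pos"],o["force"],o["effort"])
E
```

```text
238 [(np.int64(567), np.int64(76), np.int64(4)), (np.int64(571), np.int64(76), np.int64(5)), (np.int64(576), np.int64(89), np.int64(47)), (np.int64(581), np.int64(76), np.int64(3)), (np.int64(586), np.int64(76), np.int64(3))]
244 [(np.int64(567), np.int64(72), np.int64(4)), (np.int64(571), np.int64(72), np.int64(3)), (np.int64(576), np.int64(89), np.int64(56)), (np.int64(581), np.int64(72), np.int64(3)), (np.int64(586), np.int64(73), np.int64(4))]
250 [(np.int64(567), np.int64(68), np.int64(3)), (np.int64(572), np.int64(89), np.int64(65)), (np.int64(576), np.int64(89), np.int64(66)), (np.int64(579), np.int64(90), np.int64(66)), (np.int64(586), np.int64(69), np.int64(4))]
256 [(np.int64(567), np.int64(65), np.int64(4)), (np.int64(572), np.int64(88), np.int64(69)), (np.int64(576), np.int64(88), np.int64(68)), (np.int64(579), np.int64(88), np.int64(68)), (np.int64(586), np.int64(65), np.int64(3))]
262 [(np.int64(567), np.int64(61), np.int64(4)), (np.int64(572), np.int64(85), np.int64(69)), (np.int64(576), np.int64(85), np.int64(69)), (np.int64(579), np.int64(85), np.int64(69)), (np.int6
[... 2064 characters left out ...]
, (np.int64(582), np.int64(81), np.int64(111))]
322 [(np.int64(571), np.int64(81), np.int64(115)), (np.int64(573), np.int64(80), np.int64(113)), (np.int64(576), np.int64(55), np.int64(67)), (np.int64(579), np.int64(80), np.int64(113)), (np.int64(581), np.int64(81), np.int64(115))]
328 [(np.int64(571), np.int64(81), np.int64(120)), (np.int64(573), np.int64(80), np.int64(117)), (np.int64(577), np.int64(52), np.int64(68)), (np.int64(579), np.int64(80), np.int64(117)), (np.int64(581), np.int64(81), np.int64(119))]
[0.57672196 0.07070184 0.07214554] [1.04697973 0.02223755 0.70424059] [ 2.62879446e-03 -4.12503397e+01 -6.92637518e+00 -2.73060286e+01
 -6.27317489e-02  1.11196048e-02  2.68298800e-05]
```

The fingertips appear at about z 0.072 in depth, just above the cap at 0.069, so there is no contact yet. I'll keep going down and watch the force.

{"op": "drive_tool", "data": {
  "moves": [
    [[0, 0, 2], [0, 0, 0], 1],
    [[0, 0, 2], [0, 0, 0], 1],
    [[0, 0, 2], [0, 0, 0], 1],
    [[0, 0, 0], [0, 0, 0], 1],
    [[0, 0, 0], [0, 0, 0], 1]
  ]
}}

```text
time_s: 4.8
tool_pos: [0.5765, 0.0707, 0.0659]
tool_rot: [-180.0, 0.0, 90.9]
force: [1.1, 0.5, -0.1]
grip_width: 0.0004
grasp_force: 0.0
```

{"op": "drive_tool", "data": {
  "moves": [
    [[0, 0, 2], [0, 0, 0], 1],
    [[0, 0, 2], [0, 0, 0], 1],
    [[0, 0, 0], [0, 0, 0], 1]
  ]
}}

```text
time_s: 5.05
tool_pos: [0.5767, 0.0707, 0.0619]
tool_rot: [180.0, -0.0, 90.9]
force: [-0.4, -0.5, -0.3]
grip_width: 0.0003
grasp_force: 0.0
```

```bash
cat > m.py <<'E'
from h import *
P=cloud(env.read_camera("wrist")[1],env.get_calibration("wrist"))
m=(abs(P[...,0]-.577)<.006)&(abs(P[...,1]-.0855)<.003)&(P[...,2]>.045)&(P[...,2]<.075)
print("cap z",np.median(P[m][:,2]),m.sum());o=env.get_obs();print(o["tool_pos"],o["force"],o["grip_width"])
m=(abs(P[...,0]-.577)<.015)&(abs(P[...,1]-.080)<.0025)
print("finger low",np.percentile(P[m][:,2],[0,2,5,20,50]))
E
python3 m.py
```

```text
cap z 0.06575471160079267 376
[0.57661961 0.07066254 0.06191773] [0.25553213 1.2071897  0.53946958] 0.00041531262120051235
finger low [-0.00116528  0.00266348  0.0037507   0.06656516  0.08362352]
```

```bash
python3 - <<'E'
from h import *
c=env.get_calibration("wrist");p,d=env.read_camera("wrist")
P=cloud(d,c);o=env.get_obs();r=R.from_euler('xyz',o["tool_rot"],degrees=True).as_matrix()
Q=(P-o["tool_pos"])@r*1000
print("cam in tool",np.round((c["T"][:3,3]-o["tool_pos"])@r*1000))
for v in(285,300,320,340,370,390,410,440,470):
    print(v,[tuple(Q[v,u].astype(int).tolist()) for u in(60,200,270,312,340,400,470)])
E
```

```text
cam in tool [  78.    0. -167.]
285 [(-19, -154, 57), (-19, -71, 57), (-20, -30, 58), (8, -4, -7), (10, 7, -13), (-21, 46, 62), (-21, 89, 62)]
300 [(-29, -156, 57), (37, -27, -82), (37, -11, -82), (9, -3, -23), (10, 6, -26), (37, 17, -82), (-31, 90, 62)]
320 [(-42, -158, 56), (37, -24, -91), (37, -10, -92), (9, -3, -39), (33, 4, -84), (37, 15, -91), (37, 30, -91)]
340 [(31, -54, -90), (36, -23, -97), (36, -9, -98), (31, -2, -90), (32, 3, -90), (36, 14, -97), (36, 28, -97)]
370 [(-71, -158, 48), (29, -23, -97), (30, -9, -98), (0, -3, -53), (22, 4, -87), (30, 14, -98), (29, 28, -97)]
390 [(-81, -156, 42), (25, -23, -98), (25, -10, -98), (-8, -3, -53), (6, 4, -72), (24, 15, -97), (25, 28, -98)]
410 [(23, -49, -101), (24, -22, -102), (23, -9, -101), (23, -1, -100), (23, 3, -101), (22, 14, -100), (23, 28, -100)]
440 [(24, -44, -109), (26, -19, -111), (25, -8, -110), (25, -1, -110), (25, 3, -110), (25, 13, -110), (24, 24, -110)]
470 [(24, -40, -116), (24, -18, -116), (25, -7, -116), (24, -1, -116), (23, 2, -114), (25, 11, -116), (25, 22, -116)]
```

Both the tips and the gripper body sit about 26 mm higher than the reported TCP implies. The lateral offset is fine and the body clears the bar. The cap is moving, so I'll press on to about 0.048.

{"op": "drive_tool", "data": {
  "moves": [
    [[0, 0, 3], [0, 0, 0], 1],
    [[0, 0, 3], [0, 0, 0], 1],
    [[0, 0, 3], [0, 0, 0], 1],
    [[0, 0, 2], [0, 0, 0], 1],
    [[0, 0, 0], [0, 0, 0], 1],
    [[0, 0, 0], [0, 0, 0], 1]
  ]
}}

```text
time_s: 5.65
tool_pos: [0.5763, 0.0706, 0.0507]
tool_rot: [-179.9, 0.0, 90.9]
force: [-0.6, -0.1, 0.1]
grip_width: 0.0005
grasp_force: 0.0
```

{"op": "drive_tool", "data": {
  "moves": [
    [[0, 0, 1], [0, 0, 0], 1],
    [[0, 0, 1], [0, 0, 0], 1],
    [[0, 0, 0], [0, 0, 0], 1]
  ]
}}

```text
time_s: 5.9
tool_pos: [0.5766, 0.0707, 0.049]
tool_rot: [-180.0, 0.0, 90.9]
force: [0.3, -0.7, 0.5]
grip_width: 0.0003
grasp_force: 0.0
```

```bash
python3 m.py
```

```text
cap z 0.0529070071515918 379
[0.57660918 0.07064441 0.0489836 ] [-0.89299155 -0.14498909  0.23764927] 0.0006107183915691045
finger low [-0.00104344  0.00137982  0.00378792  0.0535131   0.07042107]
```

Nearly shut. I'll press in 1 mm steps until the force rises.

{"op": "drive_tool", "data": {
  "moves": [
    [[0, 0, 1], [0, 0, 0], 1],
    [[0, 0, 0.5], [0, 0, 0], 1],
    [[0, 0, 0], [0, 0, 0], 1]
  ]
}}

```text
time_s: 6.2
tool_pos: [0.5768, 0.0707, 0.0481]
tool_rot: [180.0, 0.0, 90.9]
force: [-2.1, 0.5, 4.0]
grip_width: 0.0006
grasp_force: 2.1
```

{"op": "drive_tool", "data": {
  "moves": [
    [[0, 0, 0.5], [0, 0, 0], 1],
    [[0, 0, 0], [0, 0, 0], 1],
    [[0, 0, 0], [0, 0, 0], 1]
  ]
}}

```text
time_s: 6.45
tool_pos: [0.5768, 0.0707, 0.048]
tool_rot: [180.0, 0.0, 90.9]
force: [-1.8, -0.4, 6.3]
grip_width: 0.0
grasp_force: 3.7
```

{"op": "drive_tool", "data": {
  "moves": [
    [[0, 0, 0], [0, 0, 0], 1],
    [[0, 0, -5], [0, 0, 0], 1],
    [[0, 0, -20], [0, 0, 0], 1],
    [[0, 0, -30], [0, 0, 0], 0.5],
    [[0, 0, -30], [0, 0, 0], 0],
    [[0, 0, -20], [0, 0, 0], 0],
    [[-6, -21, 0], [0, 0, 0], 0],
    [[-7, -21, 0], [0, 0, 0], 0],
    [[-6, -21, 0], [0, 0, 0], 0],
    [[-6, -20, 0], [0, 0, 0], 0],
    [[0, 0, 0], [0, 0, 0], 0],
    [[0, 0, 0], [0, 0, 0], 0]
  ],
  "newtons": 45
}}

```text
time_s: 7.45
tool_pos: [0.4938, 0.0438, 0.1524]
tool_rot: [179.9, 0.1, 90.8]
force: [-0.4, -0.2, 0.2]
grip_width: 0.0526
grasp_force: 0.0
```

```bash
python3 - <<'E'
from h import *
for n in("wrist","scene"):
    c=env.get_calibration(n);p,d=env.read_camera(n)
    P=cloud(d,c);z=P[...,2]
    if n=="wrist":cv2.imwrite("pics/w3.png",p);o=env.get_obs();print(o["tool_pos"],o["tool_rot"],o["grip_width"],o["force"])
    m=(abs(P[...,0]-.577)<.012)&(abs(P[...,1]-.0725)<.025)&(z>.045)&(z<.09)
    if m.sum()>9:print(n,"cap",rect(P,m),np.percentile(z[m],90))
    m=(abs(P[...,0]-.494)<.016)&(abs(P[...,1]-.045)<.09)&(z>.088)&(z<.104)
    if m.sum()>9:print("bar",rect(P,m))
E
```

```text
[0.49456573 0.04424608 0.1524711 ] [1.79915855e+02 3.51650103e-02 9.08322473e+01] 0.056244608904536246 [ 0.02329554 -1.01693499  0.19499406]
wrist cap (array([576.3,  71.1,  14.4,  37.6,   1.2]), np.int64(1286), np.float64(51.8)) 0.052790905344149985
bar (array([494.5,  51.6,  16. , 113.9,   1.6]), np.int64(4713), np.float64(95.9))
scene cap (array([575.8,  72.3,  14.9,  38.8,   3.4]), np.int64(111), np.float64(49.5)) 0.051342367758304364
bar (array([493.7,  43.9,  16.9, 131.4,   1.4]), np.int64(362), np.float64(93.2))
```

View pics/w3.png

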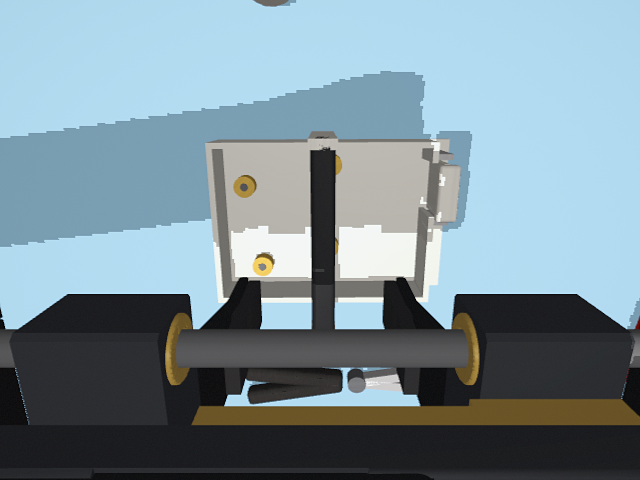

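The gate is shut (cap top at 0.052) and the bar is centred between the open fingers. I'll descend and grip, keeping the true tips at about 0.066.

{"op": "drive_tool", "data": {
  "moves": [
    [[1, 0, 5], [0, 0, 0], 0],
    [[0, 0, 20], [0, 0, 0], 0],
    [[0, 0, 25], [0, 0, 0], 0],
    [[0, 0, 20], [0, 0, 0], 0],
    [[0, 0, 15], [0, 0, 0], 0],
    [[0, 0, 5], [0, 0, 0], 0],
    [[0, 0, 0], [0, 0, 0], 0.3],
    [[0, 0, 0], [0, 0, 0], 0.6],
    [[0, 0, 0], [0, 0, 0], 0.8],
    [[0, 0, 0], [0, 0, 0], 1],
    [[0, 0, 0], [0, 0, 0], 1],
    [[0, 0, 0], [0, 0, 0], 1]
  ],
  "newtons": 45
}}

```text
time_s: 8.55
tool_pos: [0.4946, 0.0454, 0.0628]
tool_rot: [179.9, 0.0, 90.8]
force: [0.2, -0.4, -0.7]
grip_width: 0.0546
grasp_force: 0.0
```

{"op": "drive_tool", "data": {
  "moves": [
    [[0, 0, 0], [0, 0, 0], 1],
    [[0, 0, 0], [0, 0, 0], 1],
    [[0, 0, 0], [0, 0, 0], 1],
    [[0, 0, 0], [0, 0, 0], 1]
  ]
}}

```text
time_s: 8.88
tool_pos: [0.4941, 0.0454, 0.0622]
tool_rot: [180.0, 0.0, 90.9]
force: [-0.2, 0.6, 0.4]
grip_width: 0.0284
grasp_force: 0.0
```

{"op": "drive_tool", "data": {
  "moves": [
    [[0, 0, 0], [0, 0, 0], 1],
    [[0, 0, 0], [0, 0, 0], 1],
    [[0, 0, 0], [0, 0, 0], 1],
    [[0, 0, 0], [0, 0, 0], 1],
    [[0, 0, 0], [0, 0, 0], 1],
    [[0, 0, 0], [0, 0, 0], 1]
  ]
}}

```text
time_s: 9.38
tool_pos: [0.4941, 0.0454, 0.0621]
tool_rot: [180.0, 0.0, 90.9]
force: [1.0, 0.0, -1.4]
grip_width: 0.0133
grasp_force: 45.0
```

{"op": "drive_tool", "data": {
  "moves": [
    [[0, 0, -5], [0, 0, 0], 1],
    [[0, 0, -8], [0, 0, 0], 1],
    [[0, 0, -8], [0, 0, 0], 1],
    [[0, 0, -8], [0, 0, 0], 1],
    [[0, 0, -8], [0, 0, 0], 1],
    [[0, 0, -5], [0, 0, 0], 1],
    [[0, 0, 0], [0, 0, 0], 1]
  ]
}}

```text
time_s: 9.97
tool_pos: [0.4952, 0.0455, 0.1058]
tool_rot: [179.8, 0.0, 90.9]
force: [-0.1, 0.9, -3.3]
grip_width: 0.0133
grasp_force: 45.0
```

{"op": "drive_tool", "data": {
  "moves": [
    [[0, 0, -10], [0, 0, 0], 1],
    [[0, 0, -15], [0, 0, 0], 1],
    [[0, 0, -15], [0, 0, 0], 1],
    [[0, 0, -15], [0, 0, 0], 1],
    [[0, 0, -10], [0, 0, 0], 1],
    [[0, 0, -5], [0, 0, 0], 1],
    [[0, 0, 0], [0, 0, 0], 1]
  ],
  "newtons": 55
}}

```text
time_s: 10.55
tool_pos: [0.4947, 0.0455, 0.1752]
tool_rot: [179.9, 0.0, 90.9]
force: [0.1, -0.1, -3.3]
grip_width: 0.0132
grasp_force: 55.0
```

{"op": "drive_tool", "data": {
  "moves": [
    [[0, 0, 0], [0.01, -0.01, 0], 1],
    [[0, 0, 0], [0.02, -0.02, 0], 1],
    [[0, 0, 0], [0.03, -0.03, 0], 1],
    [[0, 0, 0], [0.03, -0.03, 0], 1],
    [[0, 0, 0], [0.03, -0.03, 0], 1],
    [[0, 0, 0], [0.03, -0.03, 0], 1],
    [[0, 0, 0], [0.03, -0.03, 0], 1],
    [[0, 0, 0], [0.03, -0.03, 0], 1],
    [[0, 0, 0], [0.03, -0.03, 0], 1],
    [[0, 0, 0], [0.03, -0.03, 0], 1],
    [[0, 0, 0], [0.03, -0.03, 0], 1],
    [[0, 0, 0], [0.02, -0.02, 0], 1]
  ]
}}

```text
time_s: 11.55
tool_pos: [0.4941, 0.0461, 0.1724]
tool_rot: [-160.8, 18.0, 94.0]
force: [-1.0, -0.0, -3.7]
grip_width: 0.0136
grasp_force: 55.0
```

{"op": "drive_tool", "data": {
  "moves": [
    [[0, 0, 0], [0.03, -0.03, 0], 1],
    [[0, 0, 0], [0.02, -0.02, 0], 1],
    [[0, 0, 0], [0.01, -0.01, 0], 1],
    [[0, 0, 0], [0, 0, 0], 1],
    [[0, 0, 0], [0, 0, 0], 1],
    [[0, 0, 0], [0, 0, 0], 1],
    [[0, 0, 0], [0, 0, 0], 1],
    [[0, 0, 0], [0, 0, 0], 1],
    [[0, 0, 0], [0, 0, 0], 1],
    [[0, 0, 0], [0, 0, 0], 1]
  ]
}}

```text
time_s: 12.38
tool_pos: [0.4941, 0.0452, 0.1744]
tool_rot: [-157.2, 21.2, 95.2]
force: [-0.4, 0.0, -3.5]
grip_width: 0.0131
grasp_force: 55.0
```

```bash
cat > look.py <<'E'
from h import *
import sys
ims=[]
for n in("wrist","scene","top"):
    o=env.get_obs();c=env.get_calibration(n);p,d=env.read_camera(n);P=cloud(d,c);ims.append(p)
    r=R.from_euler('xyz',o["tool_rot"],degrees=True).as_matrix()
    # nominal tray pose from tool: axes x=tool y, y=tool x, z=-tool z; origin 62 mm ahead of TCP
    T=np.stack([r[:,1],r[:,0],-r[:,2]],1);org=o["tool_pos"]+r[:,2]*.062
    Q=(P-org)@T*1000
    hsv=cv2.cvtColor(p,cv2.COLOR_BGR2HSV)
    m=(hsv[...,0]>15)&(hsv[...,0]<32)&(hsv[...,1]>110)&(d>0)&(abs(Q[...,0])<78)&(abs(Q[...,1])<58)&(Q[...,2]>-10)&(Q[...,2]<35)
    k,l,s,ce=cv2.connectedComponentsWithStats(m.astype(np.uint8))
    for i in range(1,k):
        if s[i,4]>8:print(n,ce[i].astype(int),s[i,4],np.round(np.median(Q[l==i],0)).tolist())
    m2=(abs(Q[...,0]-83)<9)&(abs(Q[...,1]-26)<22)&(Q[...,2]>40)&(Q[...,2]<80)
    if m2.sum()>5:print(n,"cap tray-frame",np.round(np.median(Q[m2],0)),np.percentile(Q[m2][:,2],90))
    if n=="wrist":print({q:np.round(o[q],3).tolist() for q in("tool_pos","tool_rot","grip_width","grasp_force")},"corner z",(org+T@[.075,.055,.004])[2],"org z",org[2])
cv2.imwrite(f"pics/{sys.argv[1]}.png",np.hstack([cv2.resize(ims[0],(400,300)),cv2.resize(ims[1][150:375,270:570],(400,300))]))
E
python3 look.py l1
```

```text
wrist [409 182] 2433 [48.0, 43.0, 14.0]
wrist cap tray-frame [81. 26. 52.] 52.6289824044492
{'tool_pos': [0.494, 0.045, 0.174], 'tool_rot': [-157.189, 21.233, 95.166], 'grip_width': 0.013, 'grasp_force': 54.999} corner z 0.07753071401308302 org z 0.12111590380728059
scene cap tray-frame [83. 28. 49.] 50.98271003796152
top cap tray-frame [81.  8. 46.] 48.98717544650848
```

View pics/l1.png

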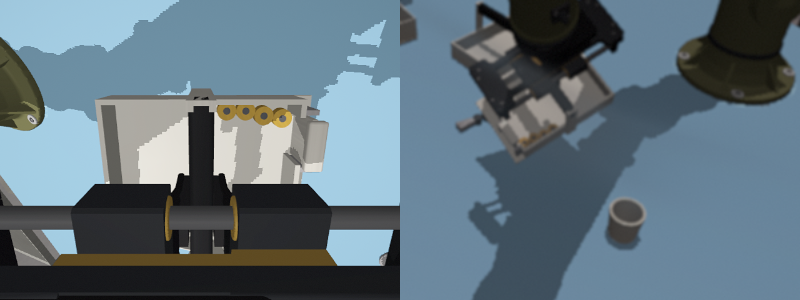

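The wrist view shows all four spacers in a row along the +y wall by the spout corner, at about (227–283, 111–118), with the gate shut. I'll measure their margins.

```bash
cat > sp.py <<'E'
from h import *
o=env.get_obs();c=env.get_calibration("wrist");p,d=env.read_camera("wrist");P=cloud(d,c)
r=R.from_euler('xyz',o["tool_rot"],degrees=True).as_matrix()
T=np.stack([r[:,1],r[:,0],-r[:,2]],1);Q=(P-o["tool_pos"]-r[:,2]*.062)@T*1000
hsv=cv2.cvtColor(p,cv2.COLOR_BGR2HSV)
m=(hsv[...,0]>15)&(hsv[...,0]<32)&(hsv[...,1]>110)&(abs(Q[...,0])<78)&(abs(Q[...,1])<58)&(Q[...,2]>-10)&(Q[...,2]<35)
top=m&(Q[...,2]>12);q=Q[top];print("top ext",np.percentile(q,[.5,99.5],axis=0).round(1).tolist())
# holes = dark blobs enclosed in the mask
ct,h=cv2.findContours(m.astype(np.uint8),cv2.RETR_CCOMP,cv2.CHAIN_APPROX_NONE)
for k,hh in zip(ct,h[0]):
    if hh[3]>=0 and len(k)>8:
        u,v=k[:,0].mean(0);ray=c["T"][:3,:3]@[(u-c["cx"])/c["fx"],(v-c["cy"])/c["fy"],1]
        a=T.T@(c["T"][:3,3]-o["tool_pos"]-r[:,2]*.062)*1000;b=T.T@ray
        x=a+b*(14-a[2])/b[2];print("spacer rel corner",(x[:2]-[75,55]).round(1))
# walls in the nominal tray frame, as a check
w=(Q[...,2]>33)&(Q[...,2]<40)&(abs(Q[...,1])<62)&(abs(Q[...,0])<85)
print("rim ext",np.percentile(Q[w],[1,99],axis=0).round(1).tolist())
E
python3 sp.py
```

```text
top ext [[13.6, 31.9, 12.2], [75.4, 50.0, 15.6]]
spacer rel corner [ -6.5 -16.2]
spacer rel corner [-22.5 -14.1]
spacer rel corner [-37.9  -9.9]
spacer rel corner [-54.   -9.8]
rim ext [[-79.1, -10.1, 33.1], [83.3, 57.2, 37.6]]
```

All four are within 54 mm of the corner along x and 16 mm along y, and the gate is shut. I'll let it settle briefly, check again and hand in.

{"op": "drive_tool", "data": {
  "moves": [
    [[0, 0, 0], [0, 0, 0], 1],
    [[0, 0, 0], [0, 0, 0], 1],
    [[0, 0, 0], [0, 0, 0], 1],
    [[0, 0, 0], [0, 0, 0], 1],
    [[0, 0, 0], [0, 0, 0], 1],
    [[0, 0, 0], [0, 0, 0], 1]
  ]
}}

```text
time_s: 13.08
tool_pos: [0.4941, 0.0454, 0.1741]
tool_rot: [-157.1, 21.2, 95.2]
force: [-0.3, 0.2, -3.8]
grip_width: 0.0135
grasp_force: 55.0
```

```bash
python3 sp.py && python3 -c "
from cell import env
print(env.sign_off())"
```

```text
top ext [[13.6, 32.0, 12.2], [75.5, 50.1, 15.6]]
spacer rel corner [ -6.5 -16.2]
spacer rel corner [-22.4 -14. ]
spacer rel corner [-37.9  -9.9]
spacer rel corner [-53.9  -9.7]
rim ext [[-79.1, -10.4, 33.2], [83.2, 57.2, 37.5]]
the job is handed in; nothing more can be done
None
```

I handed the job in with the gate pressed shut, the tray held about 30° tilted in the air, and all four spacers at rest in the spout corner (farthest about 54 mm along the wall, limit 65 mm); sign-off returned no verdict.

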